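Background and beacon reading on the lazy susan

ROBOT

A 6-joint arm with a two-finger parallel gripper is mounted at the origin on the work surface. World frame = base frame: x ahead of the robot, y to its left, z up, the work surface at z = 0. Lengths are in m, angles in degrees, forces in N, time in s.
With the tool pointing down it reaches from about 0.3 to 0.75 m from the base axis. Payload 8.5 kg.
Tool frame: the origin (TCP) lies between the finger pads; the fingertips stand env.finger_overhang ahead of it and the grasp point (between the pads) lies 2 mm behind it (env.finger_overhang is the distance from the TCP to the fingertips, in m); z points along the fingers, y is the line along which they close (so a half turn about z gives the same grasp; the last joint's range is limited). The gripper opens to 85 mm and grips with 20 to 120 N. Pads are 22 mm wide; open, the fingers measure 114 mm over their backs; the gripper's body (76 mm by 85 mm) begins 54 mm behind the grasp point. The pads swing forward as they close: fully open they stand 13 mm farther back than shut.
Start: joints at [-82.752, 21.807, 74.336, -0, 83.858, -12.336], TCP at [0.184, -0.518, 0.226] pointing down, gripper open.
Joint ranges: [-178.18, 178.18], [-50.72, 133.34], [12.68, 142.11], [-81.47, 261.47], [9.98, 163.14], [-165.26, 165.26]. Speed limits (degrees/s): [136.94, 136.94, 180, 180, 180, 180].

INTERFACE

Orientations are given as a 3x3 rotation matrix whose columns are the frame's x, y, z axes.
In Python, from rig import env gives the robot as it stands. The module is installed in compiled form; this text tells all that it offers.
- The arm moves only by the tool jog_arm, never from a script. Its arguments are lists of equal length, an entry for each row: "hand": the finger opening in m, from 0 to 0.0854; "travel": the shift along the world's x, y, z in m, a list of three; "yaw": the turn about the world's z in rad. A call has exactly 5 rows; each row shifts and turns the commanded pose from where the row before left it; what a row does not reach is not made up. A row lasts 1/8 s, in which the tool goes at most 62.5 mm and 10.7 degrees, less where a joint would pass 70% of its speed; a pose out of reach is approached as far as the arm can. A call is refused whole if a number of a shift passes 0.0625 or a number of a turn 0.188, either way. A call with a gripper value outside its range is refused whole. The fingers move at their own pace and stop on an object; "grip_force" is the grip in N (left out, the last holds). Time passes only in rows, so rows that do not move let the fingers close, or fill a call up. It gives the time, the measured TCP pose, the force, the opening and the grip force at its end, in the units of the state.
- env.observe(): the state, without advancing time (a new reading comes with each control period).
- env.get_image(name): name is "scene" or "side" or "wrist"; returns the picture (384x512x3 uint8, red, green, blue); there is no depth.
- env.calibration(name): a dict with "fx", "fy", "cx", "cy" (pixels), "k1" (the pictures are not rectified: a ray, as slopes to the right and down, at radius r is drawn at 1 + k1 r^2 times it, then the intrinsics apply), "position" and "rotation" of the camera in the world; the wrist camera has in their place "hand_eye" (4x4, takes a point from camera to tool coordinates, whose origin is the TCP and whose axes are the flange's). Camera axes: x right, y down, z forward; pixel columns grow to the right and rows downward; lengths in m; the calibration is good to about 2 mm. A picture is of the moment at which its call begins: read the wrist's pose just before it. calibration takes no time and is no camera call.
- env.close_job(): hands the job in; it is judged then, once.
The state is a dict: "time_s": time; "q": joint angles; "qvel": joint speeds; "joint_efforts": joint torques, N m; "position": TCP position; "tool_rot": TCP orientation; "ft_force": force on the tool from outside, world axes, zero at the start; "wrist_torque": the same for the moment, N m; "grip_width": finger opening in m; "gripper_force": force on a finger pad.
Only numpy, scipy, OpenCV 4.12 (cv2) and the standard library are available. Lean on these libraries where they do the work, as an engineer would, in place of code of your own. Each camera call takes 0.05 s, during which the arm holds its last target. There are 200 camera calls.

TASK

Check the yellow pocket beacon with the truck radio. First take a background reading while the beacon is still on its coaster: tilt the radio's spring-centred lever to the orange-dot side, hold it there for about a second and let it spring back to the middle. Then set the beacon down inside its outline on the freely turning lazy susan, antenna pointing outwards along the red line and without turning the platter, let go, take a second reading with the lever in the same way, and put the beacon back on the middle of its coaster, leaving everything else undisturbed.

Things in the scene. Friction and masses are not known exactly. Their poses are not given: they have to be found in the camera images.
- radio: black remote head unit, 180 mm wide, 66 mm along its face, 30 mm thick, in a fixed steel U-bracket 210 mm wide over its thumb screws. Origin on the hutch top under its middle; own x points to its back, y to its left end, z up. The face's normal leans 20 degrees from vertical towards own -x (the operator). Nothing on the face is over 4 mm proud but the lever and two knobs (13 mm) at the left end
- lever_pivot (a point): pivot of the lever, in the radio's face near its right end (58 mm to own -y of the middle), 45 mm above the hutch top; fixed to the radio. An orange dot is on the face 19 mm to the right of it (radio's own -y side), a white dot to the left of it
- lever (a joint): tilt of the spring-centred momentary lever in rad: 0 = centred (it springs back by itself when let go), positive = tilted to the orange-dot side (right, radio's own -y), stops at 0.36 either way; about 0.08 N m (2.5 N near its tip) at the stop. A reading runs while it is tilted beyond 0.2
- lever_tip (a point): free end of the lever: a 7 mm steel stem with a 10 mm thick, 18 mm long orange sleeve over its outer half, 38 mm from pivot to tip along the face's normal when centred (tip then about 81 mm above the hutch top and 13 mm towards the radio's own -x from the pivot)
- beacon_mid (a point): middle (half-way up) of the loose yellow pocket beacon: a box 72 mm long (x), 42 mm wide (y), 34 mm high (z), about 160 g, lying flat; its own x points to the end that carries the antenna
- beacon_tip (a point): tip of the beacon's stub antenna: a black rod 11 mm thick that sticks out 45 mm level from the middle of the box's +x end, 81 mm from beacon_mid and 2 mm higher than it
- beacon: the same loose beacon; origin in the middle of its underside
- coaster: round dark wooden coaster, 100 mm across, 10 mm thick, stuck to the hutch top, the beacon's home; origin in the middle of its underside
- mark (a point): middle of the beacon's outline (cork rectangle 72 by 42 mm with a white border) on the top of the lazy susan's platter, 75 mm from the platter's axis, 30 mm above the hutch top. Own x points outwards along the red line. The beacon goes here with its own x along this x, its antenna tip then standing 31 mm out over the platter's edge
- susan: foot of the lazy susan, fixed to the hutch top; origin on the platter's axis at the hutch top. The platter is a pale wooden disc 250 mm across, 16 mm thick, its top 30 mm above the hutch top, with degree ticks; it turns very freely about the vertical (0.02 N m)
- platter (a joint): angle of the platter in rad, counter-clockwise from above; must stay as found
- dish: smoked glass candy dish, 116 mm across, 55 mm high, with its lid on; leave alone. Origin in the middle of its underside
- lid: smoked glass lid with a knob, 120 mm across, 43 mm high, lying on the candy dish; leave alone. Origin in the middle of its underside
- mug: blue mug, 80 mm across, 92 mm high; leave alone. Origin in the middle of its underside
- fan: silver desk fan with a pivoting round head, 190 mm wide, 250 mm tall; leave alone. Origin in the middle of its underside
Things that resemble listed ones, but are neither listed nor needed, are in the scene too. There is more than one size of the radio; the job needs the middle-sized.

How it is judged:
By the outcome, as a careful person would: the job done as asked, in the order asked, and still so for the second after the job is handed in, with the robot touching nothing.
It also fails if it takes over 72 s, if anything falls off the work surface, if the arm or the gripper's body presses on something with over 40 N, if the wrist force passes 120 N, or if a joint passes its speed limit or range.

## Working session

There is one attempt and no reset: what is moved stays moved. The work goes in short steps, Python scripts to look and compute and a tool call to move; the robot and the scene stay as the last step left them, time stands still between calls to the robot, and variables do not carry over. Pictures are saved under pics/ and viewed, at most 10 in all, crops included, and the job is handed in when it is done.

Besides the shell and the picture viewer there is one more tool, called after "Call:" by a JSON object that holds its "api" and its "payload". jog_arm: Moves the arm, as the interface text tells. Its arguments: {"type":"object","properties":{"hand":{"type":"array"},"travel":{"type":"array"},"yaw":{"type":"array"},"grip_force":{"type":"number"}},"required":["hand","travel","yaw"]}

```bash
mkdir -p pics; cat > h.py <<'E'
import numpy as np, cv2
from rig import env
def snap(n,f):
    s=env.observe(); im=env.get_image(n); cv2.imwrite('pics/'+f,im[:,:,::-1]); return s
def cam(n,s=None):
    c=env.calibration(n)
    if n=='wrist':
        s=s or env.observe(); H=np.array(c['hand_eye']); R=np.array(s['tool_rot']); p=np.array(s['position'])
        return c,R@H[:3,:3],R@H[:3,3]+p
    return c,np.array(c['rotation']),np.array(c['position'])
def ray(n,u,v,s=None):
    c,R,p=cam(n,s)
    K=np.array([[c['fx'],0,c['cx']],[0,c['fy'],c['cy']],[0,0,1]])
    a=np.array([(u-c['cx'])/c['fx'],(v-c['cy'])/c['fy']]); b=a.copy()
    for _ in range(30): b=a/(1+c['k1']*(b@b))
    return p,R@np.array([b[0],b[1],1])
def onz(n,u,v,z,s=None):
    p,d=ray(n,u,v,s); return p+d*(z-p[2])/d[2]
def tri(obs):
    A=np.zeros((3,3));b=np.zeros(3)
    for o in obs:
        p,d=ray(*o); d=d/np.linalg.norm(d); M=np.eye(3)-np.outer(d,d); A+=M;b+=M@p
    return np.linalg.solve(A,b)
def proj(n,X,s=None):
    c,R,p=cam(n,s); q=R.T@(np.array(X)-p); a=q[:2]/q[2]; a=a*(1+c['k1']*(a@a))
    return a[0]*c['fx']+c['cx'],a[1]*c['fy']+c['cy']
E
python3 - <<'E'
from h import *
ims=[]
for n in ['scene','side']:
    snap(n,n+'0.png')
    im=cv2.imread('pics/'+n+'0.png'); cv2.imwrite('pics/'+n+'0b.png',cv2.resize(im,(800,600),interpolation=cv2.INTER_CUBIC))
    c=env.calibration(n); print(n,c['position'],np.round(c['rotation'],2).tolist(),c['fx'],c['k1'])
s=env.observe(); print(s['time_s'],np.round(s['tool_rot'],3).tolist(),env.finger_overhang, s['ft_force'])
print(env.calibration('wrist'))
E
```

```text
scene [ 1.20506141 -0.01323676  1.23335184] [[0.08, 0.87, -0.49], [1.0, -0.06, 0.05], [0.01, -0.49, -0.87]] 381.819498588734 -0.04078562225306332
side [-0.39610461  0.91387511  0.94645179] [[-0.69, -0.41, 0.6], [-0.72, 0.38, -0.58], [0.01, -0.83, -0.56]] 453.21382509489666 -0.020992405870521508
0.1 [[0.942, 0.335, -0.0], [0.335, -0.942, 0.001], [0.0, -0.001, -1.0]] 0.017 [ 0.23157092 -0.66638315 -0.50681017]
{'fx': 265.78474647758725, 'fy': 265.78474647758725, 'cx': 252.59029397604087, 'cy': 189.7048595606198, 'k1': -0.04247933315971749, 'hand_eye': array([[ 1.37981558e-03, -9.61322723e-01, -2.75420983e-01,
         7.01657352e-02],
       [ 9.99999035e-01,  1.28251465e-03,  5.33379011e-04,
        -1.56893860e-04],
       [-1.59517917e-04, -2.75421454e-01,  9.61323565e-01,
        -1.48002820e-01],
       [ 0.00000000e+00,  0.00000000e+00,  0.00000000e+00,
         1.00000000e+00]])}
```

View pics/scene0b.png

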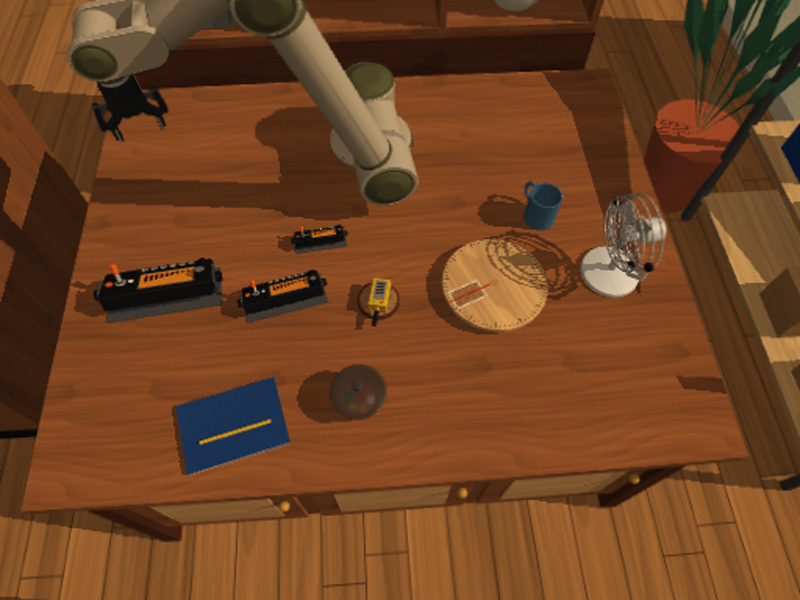

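View pics/side0b.png

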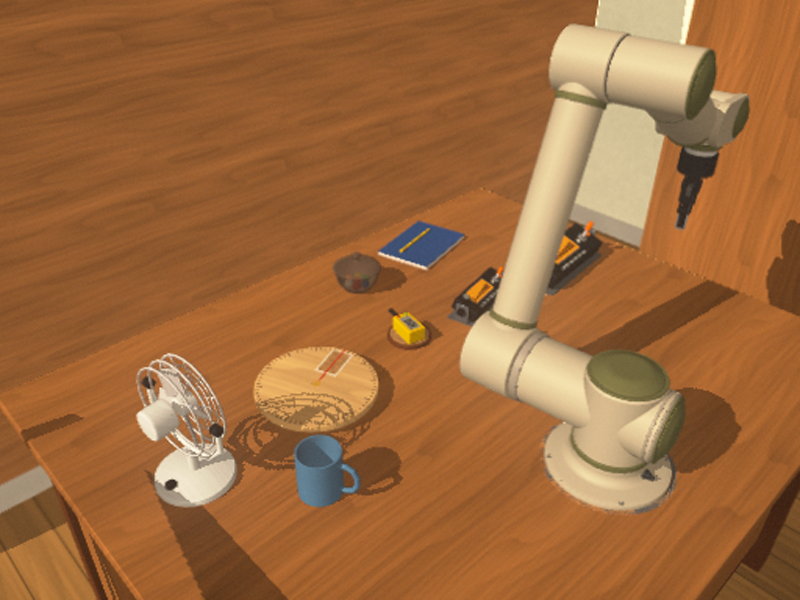

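The scene shows the middle-sized radio at about (283,295), with its orange lever tip at (252,284). The beacon is at (378,297) with its antenna pointing down to (375,322). The platter is at (495,285) and the mark at (467,292). The side view matches this.

```bash
python3 - <<'E'
from h import *
k=512/800
def S(u,v,z,n='scene'): return np.round(onz(n,u*k,v*k,z),3)
print('levertip',S(252,284,.081),'radio ends top L/R',S(243,292,.045),S(322,278,.045), 'feet', S(247,319,0),S(327,303,0))
print('beacon top',S(380,288,.044),'side',S(409,322,.04,'side'),'ant',S(375,322,.029),'coaster',S(379,300,.01),S(409,334,.01,'side'))
print('mark',S(467,292,.03),S(333,363,.03,'side'),'axis',S(494,283,.03),'susan ctr',S(495,284,.03),S(316,388,.03,'side'))
print('mug',S(543,220,.0),'dish',S(358,395,.03),'fan',S(610,272,0))
E
```

```text
levertip [ 0.503 -0.287  0.081] radio ends top L/R [ 0.501 -0.315  0.045] [ 0.476 -0.133  0.045] feet [ 0.547 -0.313  0.   ] [ 0.518 -0.127  0.   ]
beacon top [ 0.512 -0.     0.044] side [ 0.519 -0.005  0.04 ] ant [ 0.591 -0.017  0.029] coaster [ 0.524 -0.004  0.01 ] [ 0.515 -0.003  0.01 ]
mark [0.528 0.201 0.03 ] [0.53  0.205 0.03 ] axis [0.509 0.268 0.03 ] susan ctr [0.511 0.27  0.03 ] [0.491 0.28  0.03 ]
mug [0.313 0.43  0.   ] dish [ 0.762 -0.062  0.03 ] fan [0.48  0.565 0.   ]
```

Call:
{"api": "jog_arm", "payload": {"hand": [0.026, 0.026, 0.026, 0.026, 0.026], "travel": [[0.04, 0.029, 0], [0.04, 0.029, 0], [0.04, 0.029, 0], [0.04, 0.029, 0], [0.04, 0.029, 0]], "yaw": [-0.04, -0.04, -0.04, -0.04, -0.04]}}

```text
time_s: 0.72
position: [0.3854, -0.372, 0.2255]
tool_rot: [[0.99, 0.14, -0.0], [0.14, -0.99, 0.001], [-0.0, -0.001, -1.0]]
ft_force: [-0.8, 0.5, -0.2]
grip_width: 0.0253
gripper_force: 0.0
```

Call:
{"api": "jog_arm", "payload": {"hand": [0.026, 0.026, 0.026, 0.026, 0.026], "travel": [[0.04, 0.029, 0], [0.04, 0.029, 0], [0.03, 0.029, 0], [0, 0, 0], [0, 0, 0]], "yaw": [0, 0, 0, 0, 0]}}

```text
time_s: 1.35
position: [0.494, -0.2864, 0.2254]
tool_rot: [[0.99, 0.141, -0.001], [0.141, -0.99, 0.0], [-0.001, -0.0, -1.0]]
ft_force: [-0.0, -0.7, 0.2]
grip_width: 0.026
gripper_force: 0.0
```

```bash
python3 - <<'E'
from h import *
s=snap('wrist','w1.png'); im=cv2.imread('pics/w1.png'); cv2.imwrite('pics/w1b.png',cv2.resize(im,(800,600),interpolation=cv2.INTER_CUBIC))
import pickle; pickle.dump(s,open('s1.pkl','wb'))
print(s['time_s'],s['position'],np.round(s['tool_rot'],3).tolist(),s['grip_width'],s['ft_force'])
E
```

```text
1.35 [ 0.49395438 -0.28640683  0.22541923] [[0.99, 0.141, -0.001], [0.141, -0.99, 0.0], [-0.001, -0.0, -1.0]] 0.026041269740632287 [-0.006078   -0.72641992  0.19446918]
```

View pics/w1b.png

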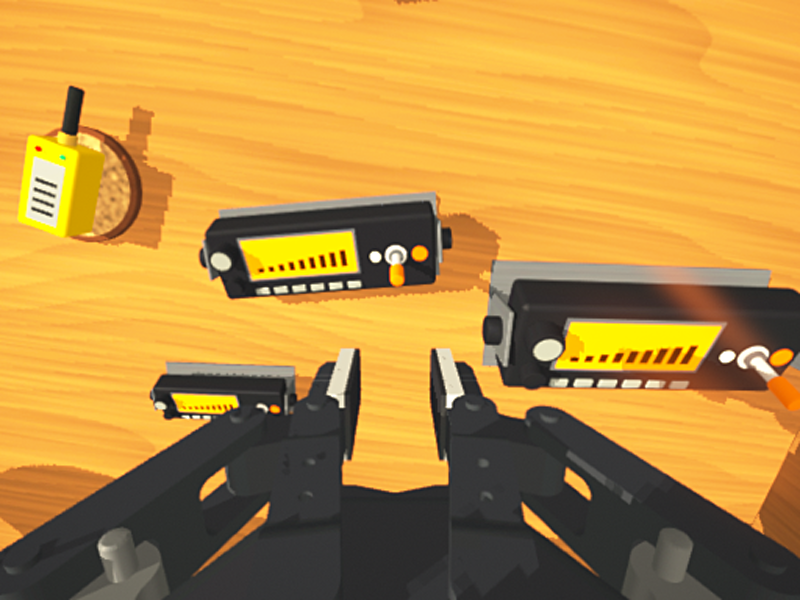

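The wrist view shows the lever base at (396,254) and its tip at (397,283). The dots are at (376,256) and (420,253), the radio's thumb screws at (205,258) and (447,238), and the beacon's top face around (55,185).

```bash
python3 - <<'E'
from h import *
import pickle; s=pickle.load(open('s1.pkl','rb')); k=512/800
W=lambda u,v,z: np.round(onz('wrist',u*k,v*k,z,s),4)
print('tip',W(397,281,.081),'pivot',W(396,254,.047),'dots',W(376,256,.045),W(420,253,.045))
a,b=W(205,258,.03),W(448,238,.03); print('screws',a,b,'yaw',np.degrees(np.arctan2(a[1]-b[1],a[0]-b[0]))-90, np.linalg.norm(a-b))
print('scene tip', proj('scene',W(397,281,.081))[0]/k,proj('scene',W(397,281,.081))[1]/k)
E
```

```text
tip [ 0.4921 -0.2883  0.081 ] pivot [ 0.5055 -0.2857  0.047 ] dots [ 0.5013 -0.2701  0.045 ] [ 0.5087 -0.3046  0.045 ]
screws [ 0.4764 -0.1267  0.03  ] [ 0.522  -0.3269  0.03  ] yaw 12.831476734799764 0.20532754320840643
scene tip 251.48230671450088 280.0473202556299
```

Call:
{"api": "jog_arm", "payload": {"hand": [0.026, 0.026, 0.026, 0.026, 0.026], "travel": [[0, -0.001, -0.046], [0, 0, -0.047], [0, 0, -0.046], [0, 0, 0], [0, 0, 0]], "yaw": [0.03, 0.03, 0, 0, 0]}}

```text
time_s: 2.02
position: [0.4947, -0.2883, 0.0886]
tool_rot: [[0.98, 0.2, 0.002], [0.2, -0.98, -0.002], [0.002, 0.002, -1.0]]
ft_force: [0.1, -0.3, 0.4]
grip_width: 0.0261
gripper_force: 0.0
```

```bash
python3 - <<'E'
from h import *
s=snap('wrist','w2.png'); im=cv2.imread('pics/w2.png')[150:384,130:390]; cv2.imwrite('pics/w2b.png',cv2.resize(im,None,fx=2.5,fy=2.5,interpolation=cv2.INTER_CUBIC))
print(s['time_s'],s['position'],s['ft_force'],s['grip_width'])
E
```

```text
2.025 [ 0.49471639 -0.28833206  0.08857576] [ 0.13217734 -0.25016786  0.41447828] 0.026140734870347633
```

View pics/w2b.png

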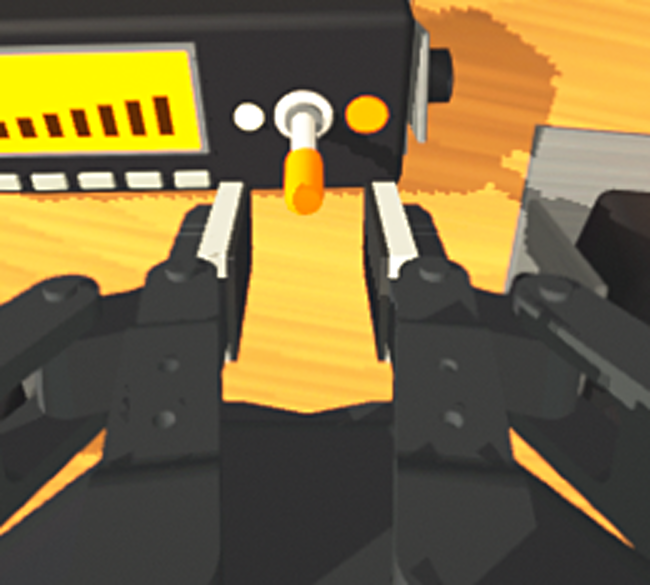

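```bash
python3 - <<'E'
from h import *
s=env.observe()
for z in (.078,.081): print(np.round(onz('wrist',252,150+205/2.5,z,s),4))
T=np.array(s['position']);R=np.array(s['tool_rot'])
for x in (-.011,.011):
  for y in (-.013,.013):
    u,v=proj('wrist',T+R@np.array([x,y,.015]),s); print(x,y,(u-130)*2.5,(v-150)*2.5)
E
```

```text
[ 0.4909 -0.2887  0.078 ]
[ 0.4922 -0.2884  0.081 ]
-0.011 -0.013 258.5397725211869 221.88619143274303
-0.011 0.013 354.86739155717726 221.9984419561638
0.011 -0.013 256.9161217485903 145.13350628019333
0.011 0.013 356.7406858552215 145.2567836930949
```

Call:
{"api": "jog_arm", "payload": {"hand": [0.026, 0.026, 0.026, 0.026, 0.026], "travel": [[0.001, -0.005, -0.003], [0.001, -0.005, 0], [0.001, -0.006, 0], [0, 0, 0], [0, 0, 0]], "yaw": [0, 0, 0, 0, 0]}}

```text
time_s: 2.7
position: [0.4973, -0.3031, 0.0837]
tool_rot: [[0.98, 0.2, -0.0], [0.2, -0.98, 0.0], [-0.0, -0.0, -1.0]]
ft_force: [-0.4, -0.2, 0.6]
grip_width: 0.0257
gripper_force: 0.0
```

```bash
python3 - <<'E'
from h import *
s=snap('wrist','w3.png'); im=cv2.imread('pics/w3.png')[150:384,130:390]; cv2.imwrite('pics/w3b.png',cv2.resize(im,None,fx=2.5,fy=2.5,interpolation=cv2.INTER_CUBIC))
print(s['time_s'],s['position'],s['ft_force'],s['grip_width'],s['wrist_torque'])
E
```

```text
2.7 [ 0.4973238  -0.30312968  0.08368302] [-0.37181811 -0.20573861  0.63443406] 0.025684241862756092 [ 0.02702662  0.01068501 -0.03217872]
```

View pics/w3b.png

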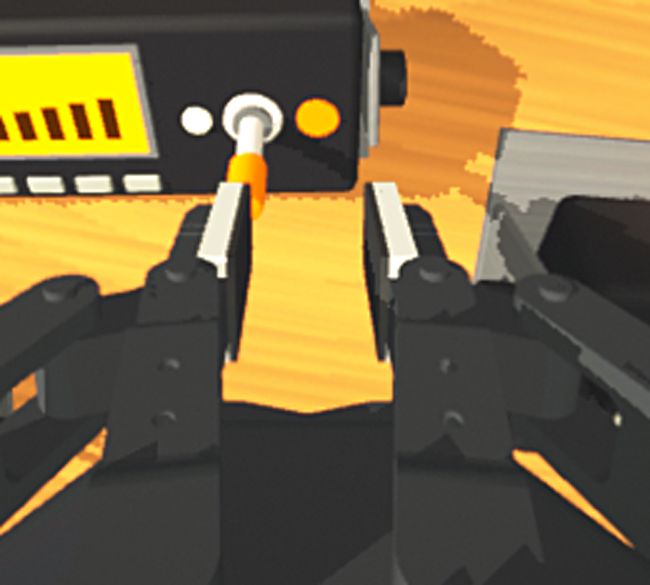

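This view shows the lever still upright, with pivot (252,116) and tip about (250,212), and the left fingertip at (230,185) passing in front of it. So the fingertips are higher than assumed. I'll go back to centre, go lower and push again.

Call:
{"api": "jog_arm", "payload": {"hand": [0.026, 0.026, 0.026, 0.026, 0.026], "travel": [[-0.003, 0.015, 0], [0, 0, -0.005], [0, 0, -0.005], [0, 0, 0], [0, 0, 0]], "yaw": [0, 0, 0, 0, 0]}}

```text
time_s: 3.38
position: [0.4944, -0.2884, 0.0737]
tool_rot: [[0.98, 0.2, 0.0], [0.2, -0.98, -0.0], [0.0, 0.0, -1.0]]
ft_force: [-0.4, -0.3, -0.6]
grip_width: 0.026
gripper_force: 0.0
```

Call:
{"api": "jog_arm", "payload": {"hand": [0.026, 0.026, 0.026, 0.026, 0.026], "travel": [[0.001, -0.005, 0], [0.001, -0.005, 0], [0, -0.002, 0], [0, 0, 0], [0, 0, 0]], "yaw": [0, 0, 0, 0, 0]}}

```text
time_s: 4.0
position: [0.4963, -0.3001, 0.0737]
tool_rot: [[0.98, 0.2, -0.0], [0.2, -0.98, 0.0], [-0.0, -0.0, -1.0]]
ft_force: [0.2, 0.8, -0.0]
grip_width: 0.0258
gripper_force: 0.4
```

```bash
python3 - <<'E'
from h import *
s=snap('wrist','w4.png'); im=cv2.imread('pics/w4.png')[150:384,130:390]; a=cv2.resize(im,None,fx=1.5,fy=1.5,interpolation=cv2.INTER_CUBIC)
snap('scene','sc4.png'); b=cv2.imread('pics/sc4.png')[140:240,130:230]; b=cv2.resize(b,(351,351),interpolation=cv2.INTER_CUBIC)
cv2.imwrite('pics/w4b.png',np.hstack([a,b]))
print(s['time_s'],s['position'],s['ft_force'],s['grip_width'],s['wrist_torque'])
E
```

```text
4.0 [ 0.49632966 -0.30007495  0.07373803] [ 0.23853611  0.83642326 -0.04349197] 0.02578743126577512 [ 0.16640277 -0.05380091 -0.02461908]
```

View pics/w4b.png

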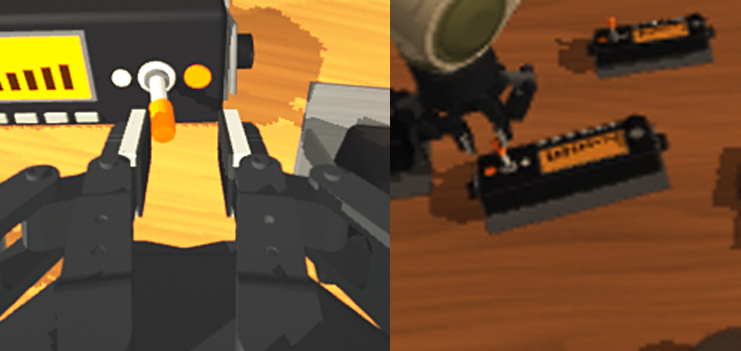

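The left finger is now in contact and the lever is tilted about 0.13 rad, with pivot (157,75) and tip (164,135). I'll push about 5.5 mm further and 4 mm lower.

Call:
{"api": "jog_arm", "payload": {"hand": [0.026, 0.026, 0.026, 0.026, 0.026], "travel": [[0.0005, -0.0025, -0.004], [0.0005, -0.003, 0], [0, 0, 0], [0, 0, 0], [0, 0, 0]], "yaw": [0, 0, 0, 0, 0]}}

```text
time_s: 4.72
position: [0.4972, -0.3055, 0.0696]
tool_rot: [[0.98, 0.201, -0.0], [0.201, -0.98, 0.0], [-0.0, -0.0, -1.0]]
ft_force: [-0.9, 1.0, -0.7]
grip_width: 0.0259
gripper_force: 0.9
```

```bash
python3 - <<'E'
from h import *
s=snap('wrist','w5.png'); im=cv2.imread('pics/w5.png')[150:290,130:390]; cv2.imwrite('pics/w5b.png',cv2.resize(im,None,fx=2.5,fy=2.5,interpolation=cv2.INTER_CUBIC))
print(s['time_s'],s['position'],s['ft_force'],s['grip_width'],s['wrist_torque'],s['gripper_force'])
E
```

```text
4.725 [ 0.49723908 -0.30554244  0.06964846] [-0.94392153  1.02108489 -0.74363752] 0.025863809007608908 [0.39152739 0.05430438 0.04690808] 0.9054664894938469
```

View pics/w5b.png

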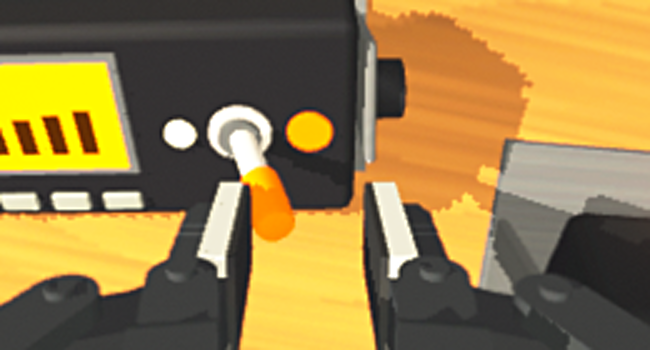

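```bash
python3 - <<'E'
from h import *
s=env.observe(); th=np.radians(11.7)
x=np.array([np.cos(th),np.sin(th),0]);y=np.array([-np.sin(th),np.cos(th),0])
n=np.array([0,0,np.cos(.349)])-x*np.sin(.349)
p=onz('wrist',130+239/2.5,150+133/2.5,.046,s); print(p)
for t in (.1,.2,.25,.3,.36):
    q=p+.034*(np.cos(t)*n-np.sin(t)*y); u,v=proj('wrist',q,s); print(t,(u-130)*2.5,(v-150)*2.5)
E
```

```text
[ 0.50465155 -0.28513671  0.046     ]
0.1 241.77197499894774 224.66060391741124
0.2 256.38287069949195 223.05594173832964
0.25 263.5899636620511 221.85898581953566
0.3 270.6952869969605 220.40657160086562
0.36 279.05055719090467 218.33681232062537
```

The lever is at about 0.3 rad, with its tip at (270,222). I'll finish the hold, release it, and go to the beacon.

Call:
{"api": "jog_arm", "payload": {"hand": [0.026, 0.026, 0.026, 0.026, 0.026], "travel": [[0, 0, 0], [0, 0, 0], [0, 0, 0], [0, 0, 0], [-0.003, 0.0175, 0]], "yaw": [0, 0, 0, 0, 0]}}

```text
time_s: 5.4
position: [0.4945, -0.2887, 0.0698]
tool_rot: [[0.98, 0.199, 0.001], [0.199, -0.98, -0.001], [0.001, 0.002, -1.0]]
ft_force: [0.4, 0.5, 0.7]
grip_width: 0.0262
gripper_force: 0.0
```

Call:
{"api": "jog_arm", "payload": {"hand": [0.026, 0.026, 0.026, 0.026, 0.026], "travel": [[0, 0, 0], [0, 0, 0.05], [0, 0, 0.06], [0, 0, 0.06], [0, 0, 0]], "yaw": [0, 0, 0, 0, 0]}}

```text
time_s: 6.02
position: [0.4956, -0.2892, 0.2448]
tool_rot: [[0.98, 0.201, 0.008], [0.201, -0.98, -0.007], [0.006, 0.009, -1.0]]
ft_force: [-0.1, -0.2, 0.3]
grip_width: 0.0257
gripper_force: 0.0
```

Call:
{"api": "jog_arm", "payload": {"hand": [0.085, 0.085, 0.085, 0.085, 0.085], "travel": [[0.002, 0.028, 0], [0.002, 0.028, 0], [0.002, 0.028, 0], [0.002, 0.028, 0], [0.002, 0.028, 0]], "yaw": [0.17, 0.17, 0.17, 0.17, 0.17]}}

```text
time_s: 6.65
position: [0.5041, -0.1472, 0.2389]
tool_rot: [[0.491, 0.871, -0.001], [0.871, -0.491, 0.0], [-0.0, -0.001, -1.0]]
ft_force: [0.8, 1.1, -0.3]
grip_width: 0.085
gripper_force: 0.0
```

Call:
{"api": "jog_arm", "payload": {"hand": [0.085, 0.085, 0.085, 0.085, 0.085], "travel": [[0.002, 0.028, 0], [0.002, 0.028, 0], [0.002, 0.028, 0], [0.002, 0.028, 0], [0.002, 0.028, 0]], "yaw": [0.17, 0.17, 0.17, 0.17, 0.17]}}

```text
time_s: 7.28
position: [0.5142, -0.0072, 0.2389]
tool_rot: [[-0.33, 0.944, -0.001], [0.944, 0.33, -0.0], [0.0, -0.001, -1.0]]
ft_force: [0.6, 0.4, -1.4]
grip_width: 0.0848
gripper_force: 0.0
```

Call:
{"api": "jog_arm", "payload": {"hand": [0.085, 0.085, 0.085, 0.085, 0.085], "travel": [[0, 0, 0], [0, 0, 0], [0, 0, 0], [0, 0, 0], [0, 0, 0]], "yaw": [0.17, 0.17, 0.17, 0.17, 0.17]}}

```text
time_s: 7.9
position: [0.5141, -0.0081, 0.2389]
tool_rot: [[-0.927, 0.375, -0.001], [0.375, 0.927, 0.0], [0.001, -0.0, -1.0]]
ft_force: [-0.8, 0.2, 0.5]
grip_width: 0.0847
gripper_force: 0.0
```

Call:
{"api": "jog_arm", "payload": {"hand": [0.085, 0.085, 0.085, 0.085, 0.085], "travel": [[0, 0, 0], [0, 0, 0], [0, 0, 0], [0, 0, 0], [0, 0, 0]], "yaw": [0.17, 0.03, 0, 0, 0]}}

```text
time_s: 8.52
position: [0.5143, -0.0082, 0.2397]
tool_rot: [[-0.982, 0.19, 0.0], [0.19, 0.982, -0.0], [-0.0, -0.0, -1.0]]
ft_force: [-0.1, -0.7, 0.7]
grip_width: 0.0852
gripper_force: 0.0
```

```bash
python3 - <<'E'
from h import *
s=snap('wrist','w6.png'); im=cv2.imread('pics/w6.png'); cv2.imwrite('pics/w6b.png',cv2.resize(im,(800,600),interpolation=cv2.INTER_CUBIC))
import pickle; pickle.dump(s,open('s6.pkl','wb'))
print(s['time_s'],s['position'],np.round(s['tool_rot'],3).tolist(),s['ft_force'],s['grip_width'],s['q'])
E
```

```text
8.525 [ 0.51434109 -0.00816225  0.23967863] [[-0.982, 0.19, 0.0], [0.19, 0.982, -0.0], [-0.0, -0.0, -1.0]] [-0.05596543 -0.72331533  0.7428396 ] 0.08518691290838229 [-1.41130422e+01  1.76357556e+01  7.83768336e+01 -2.46405455e-04
  8.39867263e+01 -9.31832310e+01]
```

View pics/w6b.png

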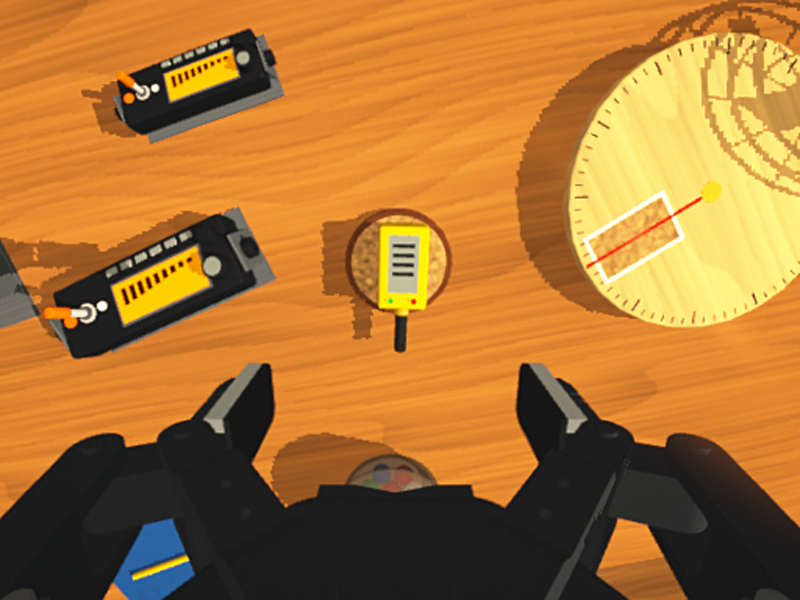

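The wrist view shows the beacon's top face with corners about (381,226), (429,226), (427,308) and (378,308), and its antenna tip at (401,350). The coaster centre is about (399,261). The mark's corners are (663,193), (684,239), (606,283) and (585,242), and the platter hub is (711,191).

```bash
python3 - <<'E'
from h import *
import pickle; s=pickle.load(open('s6.pkl','rb')); k=512/800
W=lambda u,v,z: onz('wrist',u*k,v*k,z,s)
im=cv2.imread('pics/w6.png'); hsv=cv2.cvtColor(im,cv2.COLOR_BGR2HSV)
c=[W(*p,.044) for p in [(381,226),(429,226),(427,308),(378,308)]]
print('btop',np.mean(c,0),[round(np.linalg.norm(c[i]-c[(i+1)%4]),4) for i in range(4)])
d=(c[2]+c[3]-c[0]-c[1]); print('yaw',np.degrees(np.arctan2(d[1],d[0])), 'ant',W(401,350,.029))
print('coaster',W(399,261,.010), 'rim', [W(*p,.010)[:2].round(4) for p in [(346,260),(452,260),(399,209),(399,313)]])
m=[W(*p,.03) for p in [(663,193),(684,239),(606,283),(585,242)]]
M=np.mean(m,0);d=m[2]+m[3]-m[0]-m[1]; h=W(711,191,.03)
print('mark',M,[round(np.linalg.norm(m[i]-m[(i+1)%4]),4) for i in range(4)],'yaw',np.degrees(np.arctan2(d[1],d[0])),'hub',h,np.linalg.norm(M-h),np.degrees(np.arctan2(*(M-h)[1::-1])))
E
```

```text
btop [ 0.51964569 -0.00106905  0.044     ] [np.float64(0.0395), np.float64(0.0707), np.float64(0.0425), np.float64(0.0707)]
yaw -12.226016117162825 ant [ 0.59906492 -0.01806394  0.029     ]
coaster [ 0.51952738 -0.00476731  0.01      ] rim [array([ 0.5094, -0.0527]), array([0.5278, 0.0435]), array([0.4731, 0.004 ]), array([ 0.5692, -0.0141])]
mark [0.53542492 0.20175771 0.03      ] [np.float64(0.0469), np.float64(0.0764), np.float64(0.0438), np.float64(0.076)] yaw -68.06785526702225 hub [0.5052379  0.27034499 0.03      ] 0.07493644825485489 -66.24447609874923
```

Call:
{"api": "jog_arm", "payload": {"hand": [0.085, 0.085, 0.085, 0.085, 0.085], "travel": [[0.0055, 0.007, 0], [0, 0, -0.05], [0, 0, -0.05], [0, 0, -0.05], [0, 0, 0]], "yaw": [-0.02, 0, 0, 0, 0]}}

```text
time_s: 9.2
position: [0.5185, -0.0005, 0.0874]
tool_rot: [[-0.978, 0.209, -0.006], [0.209, 0.978, 0.002], [0.007, 0.0, -1.0]]
ft_force: [0.6, -0.7, -0.6]
grip_width: 0.0849
gripper_force: 0.0
```

Call:
{"api": "jog_arm", "payload": {"hand": [0.085, 0.085, 0.085, 0.085, 0.085], "travel": [[0, 0, -0.04], [0, 0, -0.02], [0, 0, 0], [0, 0, 0], [0, 0, 0]], "yaw": [0, 0, 0, 0, 0]}}

```text
time_s: 9.82
position: [0.5207, -0.0013, 0.0312]
tool_rot: [[-0.978, 0.208, 0.003], [0.208, 0.978, -0.001], [-0.003, -0.0, -1.0]]
ft_force: [0.3, -0.2, 0.5]
grip_width: 0.0847
gripper_force: 0.0
```

Call:
{"api": "jog_arm", "payload": {"hand": [0.05, 0.05, 0.05, 0.05, 0.05], "travel": [[0, 0, 0], [0, 0, 0], [0, 0, 0], [0, 0, 0], [0, 0, 0]], "yaw": [0, 0, 0, 0, 0]}}

```text
time_s: 10.45
position: [0.5198, -0.0012, 0.0297]
tool_rot: [[-0.978, 0.208, -0.0], [0.208, 0.978, 0.0], [0.0, -0.0, -1.0]]
ft_force: [-0.2, 0.1, -0.2]
grip_width: 0.0499
gripper_force: 0.0
```

```bash
python3 - <<'E'
from h import *
s=snap('wrist','w7.png'); im=cv2.imread('pics/w7.png')[130:384,90:430]; a=cv2.resize(im,None,fx=1.5,fy=1.5,interpolation=cv2.INTER_CUBIC)
snap('side','sd7.png'); b=cv2.imread('pics/sd7.png')[150:240,200:310]; b=cv2.resize(b,(280,381)[:2] if 0 else (290,237),interpolation=cv2.INTER_CUBIC)
b=cv2.copyMakeBorder(b,0,381-237,0,0,cv2.BORDER_CONSTANT); cv2.imwrite('pics/w7b.png',np.hstack([a,b]))
print(s['time_s'],s['position'],np.round(s['tool_rot'],3).tolist(),s['ft_force'],s['grip_width'])
E
```

```text
10.45 [ 0.51981493 -0.00119228  0.02967262] [[-0.978, 0.208, -0.0], [0.208, 0.978, 0.0], [0.0, -0.0, -1.0]] [-0.17776408  0.08722461 -0.18662469] 0.049929262481265065
```

View pics/w7b.png

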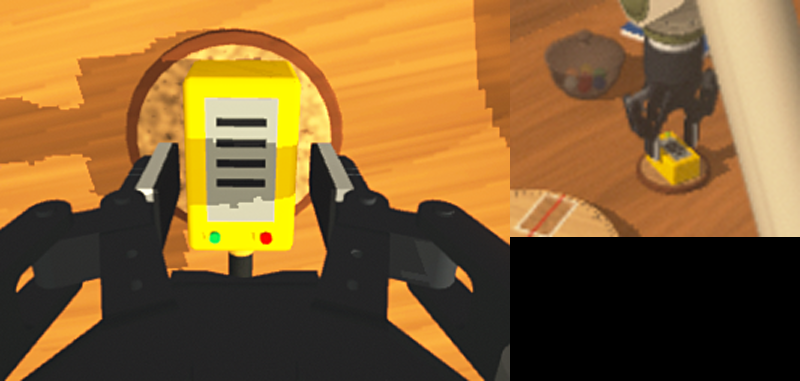

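The fingers straddle the beacon, with pads at about (165,175) and (330,175) around the box at (240,155) and even gaps. I'll close, lift and move outboard of the mark to look at it again numerically.

Call:
{"api": "jog_arm", "payload": {"hand": [0.036, 0.036, 0.036, 0.036, 0.036], "travel": [[0, 0, 0], [0, 0, 0], [0, 0, 0], [0, 0, 0], [0, 0, 0]], "yaw": [0, 0, 0, 0, 0], "grip_force": 30}}

```text
time_s: 11.18
position: [0.5199, -0.0012, 0.0299]
tool_rot: [[-0.978, 0.208, 0.0], [0.208, 0.978, -0.0], [-0.0, -0.0, -1.0]]
ft_force: [-2.1, 0.1, 5.8]
grip_width: 0.0408
gripper_force: 31.0
```

Call:
{"api": "jog_arm", "payload": {"hand": [0.036, 0.036, 0.036, 0.036, 0.036], "travel": [[0, 0, 0.02], [0, 0, 0.035], [0, 0, 0.035], [0, 0, 0], [0, 0, 0]], "yaw": [0, 0, 0, 0, 0]}}

```text
time_s: 11.8
position: [0.5191, -0.001, 0.1184]
tool_rot: [[-0.978, 0.208, -0.002], [0.208, 0.978, 0.001], [0.002, 0.0, -1.0]]
ft_force: [-0.5, -0.4, -1.6]
grip_width: 0.0412
gripper_force: 31.3
```

Call:
{"api": "jog_arm", "payload": {"hand": [0.036, 0.036, 0.036, 0.036, 0.036], "travel": [[0.011, 0.022, 0], [0.011, 0.022, 0], [0.011, 0.022, 0], [0.011, 0.022, 0], [0.011, 0.022, 0]], "yaw": [-0.14, -0.14, -0.14, -0.14, -0.14]}}

```text
time_s: 12.42
position: [0.5744, 0.1096, 0.1176]
tool_rot: [[-0.61, 0.792, -0.004], [0.792, 0.61, 0.0], [0.002, -0.003, -1.0]]
ft_force: [0.3, -0.2, -2.0]
grip_width: 0.041
gripper_force: 31.3
```

Call:
{"api": "jog_arm", "payload": {"hand": [0.036, 0.036, 0.036, 0.036, 0.036], "travel": [[0, 0, 0], [0, 0, 0], [0, 0, 0], [0, 0, 0], [0, 0, 0]], "yaw": [-0.14, -0.116, 0, 0, 0]}}

```text
time_s: 13.05
position: [0.5747, 0.1088, 0.1194]
tool_rot: [[-0.395, 0.919, -0.001], [0.919, 0.395, -0.0], [0.0, -0.001, -1.0]]
ft_force: [0.3, 0.6, -2.4]
grip_width: 0.0408
gripper_force: 31.3
```

```bash
cat > mk.py <<'E'
from h import *
import pickle
def rect(f,s,z,lo,hi,pred):
    im=cv2.imread(f); hsv=cv2.cvtColor(im,cv2.COLOR_BGR2HSV)
    m=cv2.inRange(hsv,lo,hi); n,l,st,ce=cv2.connectedComponentsWithStats(m)
    best=None
    for i in range(1,n):
        if st[i,4]<40: continue
        vs,us=np.nonzero(l==i)
        P=np.array([onz('wrist',u,v,z,s)[:2] for u,v in zip(us,vs)])
        (c,wh,a)=cv2.minAreaRect((P*1000).astype(np.float32))
        print(st[i].tolist(),np.round(c,1),np.round(wh,1),round(a,1))
if __name__=='__main__':
    s=snap('wrist','w8.png'); pickle.dump(s,open('s8.pkl','wb'))
    print(s['time_s'],s['position'],np.round(s['tool_rot'],3).tolist(),s['ft_force'],s['grip_width'],s['gripper_force'])
    print('w6'); rect('pics/w6.png',pickle.load(open('s6.pkl','rb')),.03,(0,0,200),(179,45,255),None)
    print('w8'); rect('pics/w8.png',s,.03,(0,0,200),(179,45,255),None)
E
python3 mk.py
```

```text
13.05 [0.57472142 0.10876173 0.11935762] [[-0.395, 0.919, -0.001], [0.919, 0.395, -0.0], [0.0, -0.001, -1.0]] [ 0.31396152  0.55129165 -2.37227931] 0.040844026109437305 31.311371326446533
w6
[373, 122, 58, 45, 208] [521.3 196.1] [22.4 78.4] 22.1
[381, 139, 57, 43, 192] [545.6 206.2] [22.4 78.2] 22.4
w8
[222, 24, 28, 101, 566] [521.7 195.7] [22.3 78.4] 22.5
[252, 25, 30, 100, 556] [545.8 205.5] [22.4 78.2] 22.1
[192, 224, 21, 39, 325] [548.7  41. ] [12. 44.] 6.6
[293, 224, 21, 36, 312] [641.5  83. ] [10.7 41. ] 42.3
```

Call:
{"api": "jog_arm", "payload": {"hand": [0.036, 0.036, 0.036, 0.036, 0.036], "travel": [[-0.02, 0.046, 0], [-0.021, 0.046, 0], [0, 0, -0.03], [0, 0, -0.025], [0, 0, 0]], "yaw": [-0.017, 0, 0, 0, 0]}}

```text
time_s: 13.72
position: [0.5329, 0.2007, 0.0634]
tool_rot: [[-0.379, 0.925, -0.004], [0.925, 0.379, -0.001], [0.001, -0.003, -1.0]]
ft_force: [0.8, -0.0, -1.8]
grip_width: 0.0411
gripper_force: 31.3
```

Call:
{"api": "jog_arm", "payload": {"hand": [0.036, 0.036, 0.036, 0.036, 0.036], "travel": [[0, 0, 0], [0, 0, 0], [0, 0, 0], [0, 0, 0], [0, 0, 0]], "yaw": [0, 0, 0, 0, 0]}}

```text
time_s: 14.35
position: [0.5339, 0.2009, 0.0649]
tool_rot: [[-0.378, 0.926, 0.0], [0.926, 0.378, 0.0], [-0.0, 0.0, -1.0]]
ft_force: [0.3, -0.1, -1.4]
grip_width: 0.041
gripper_force: 31.3
```

```bash
python3 - <<'E'
from h import *
s=env.observe(); R=s['tool_rot']; print(s['position'],np.degrees(np.arctan2(R[1][0],R[0][0])),s['ft_force'])
E
```

```text
[0.53387225 0.20085477 0.06486547] 112.23396356979173 [ 0.29321858 -0.08609143 -1.35482489]
```

Call:
{"api": "jog_arm", "payload": {"hand": [0.036, 0.036, 0.036, 0.036, 0.036], "travel": [[0, 0, -0.007], [0, 0, -0.004], [0, 0, -0.0025], [0, 0, 0], [0, 0, 0]], "yaw": [0, 0, 0, 0, 0]}}

```text
time_s: 14.98
position: [0.5339, 0.2009, 0.0513]
tool_rot: [[-0.378, 0.926, 0.0], [0.926, 0.378, 0.0], [-0.0, 0.0, -1.0]]
ft_force: [0.3, -0.1, -1.5]
grip_width: 0.0409
gripper_force: 31.3
```

Call:
{"api": "jog_arm", "payload": {"hand": [0.036, 0.036, 0.036, 0.036, 0.036], "travel": [[0, 0, -0.0005], [0, 0, 0], [0, 0, 0], [0, 0, 0], [0, 0, 0]], "yaw": [0, 0, 0, 0, 0]}}

```text
time_s: 15.6
position: [0.5338, 0.2009, 0.0507]
tool_rot: [[-0.378, 0.926, 0.0], [0.926, 0.378, 0.0], [0.0, 0.0, -1.0]]
ft_force: [0.1, 0.5, -2.8]
grip_width: 0.0408
gripper_force: 31.3
```

Not in contact yet, so I'll go down a little more.

Call:
{"api": "jog_arm", "payload": {"hand": [0.036, 0.036, 0.036, 0.036, 0.036], "travel": [[0, 0, -0.0007], [0, 0, 0], [0, 0, 0], [0, 0, 0], [0, 0, 0]], "yaw": [0, 0, 0, 0, 0]}}

```text
time_s: 16.23
position: [0.5338, 0.2008, 0.05]
tool_rot: [[-0.378, 0.926, -0.0], [0.926, 0.378, -0.0], [0.0, -0.0, -1.0]]
ft_force: [-0.4, -0.4, -2.5]
grip_width: 0.0408
gripper_force: 31.3
```

Call:
{"api": "jog_arm", "payload": {"hand": [0.036, 0.036, 0.036, 0.036, 0.036], "travel": [[0, 0, -0.0006], [0, 0, 0], [0, 0, 0], [0, 0, 0], [0, 0, 0]], "yaw": [0, 0, 0, 0, 0]}}

```text
time_s: 16.85
position: [0.5341, 0.2009, 0.0499]
tool_rot: [[-0.378, 0.926, 0.001], [0.926, 0.378, 0.0], [-0.0, 0.001, -1.0]]
ft_force: [-1.5, 0.0, 5.0]
grip_width: 0.0406
gripper_force: 32.1
```

Call:
{"api": "jog_arm", "payload": {"hand": [0.043, 0.047, 0.052, 0.058, 0.064], "travel": [[0, 0, 0.0005], [0, 0, 0], [0, 0, 0], [0, 0, 0], [0, 0, 0]], "yaw": [0, 0, 0, 0, 0]}}

```text
time_s: 17.48
position: [0.5338, 0.2008, 0.0499]
tool_rot: [[-0.378, 0.926, -0.0], [0.926, 0.378, -0.0], [0.0, -0.0, -1.0]]
ft_force: [-0.5, -0.1, -0.7]
grip_width: 0.0639
gripper_force: 0.0
```

Call:
{"api": "jog_arm", "payload": {"hand": [0.064, 0.064, 0.064, 0.064, 0.064], "travel": [[0, 0, 0.02], [0, 0, 0.05], [0, 0, 0.05], [0.02, -0.045, 0.05], [0.02, -0.045, 0]], "yaw": [0, 0, 0, 0, 0]}}

```text
time_s: 18.1
position: [0.5731, 0.1153, 0.2184]
tool_rot: [[-0.38, 0.925, 0.008], [0.925, 0.38, 0.0], [-0.003, 0.007, -1.0]]
ft_force: [-0.1, -0.1, -1.0]
grip_width: 0.0644
gripper_force: 0.0
```

Call:
{"api": "jog_arm", "payload": {"hand": [0.026, 0.026, 0.026, 0.026, 0.026], "travel": [[0, 0, 0], [0, 0, 0], [0, 0, 0], [0, 0, 0], [0, 0, 0]], "yaw": [-0.17, -0.17, -0.17, 0, 0]}}

```text
time_s: 18.73
position: [0.5716, 0.1158, 0.2144]
tool_rot: [[0.118, 0.993, -0.0], [0.993, -0.118, 0.0], [0.0, -0.0, -1.0]]
ft_force: [-0.6, -0.4, 0.1]
grip_width: 0.0258
gripper_force: 0.0
```

```bash
python3 - <<'E'
from h import *
import pickle
s=snap('wrist','w9.png'); pickle.dump(s,open('s9.pkl','wb')); im=cv2.imread('pics/w9.png'); cv2.imwrite('pics/w9b.png',cv2.resize(im,(800,600),interpolation=cv2.INTER_CUBIC))
print(s['time_s'],s['position'],np.round(s['tool_rot'],3).tolist())
hsv=cv2.cvtColor(im,cv2.COLOR_BGR2HSV)
from mk import rect
rect('pics/w9.png',s,.03,(0,0,200),(179,45,255),None)
print('yellow')
rect('pics/w9.png',s,.064,(23,200,120),(35,255,255),None)
for X in [(.534,.2009,.064),(.5052,.2703,.03)]: print(proj('wrist',X,s))
E
```

```text
18.725 [0.57162032 0.11578407 0.21442016] [[0.118, 0.993, -0.0], [0.993, -0.118, 0.0], [0.0, -0.0, -1.0]]
[211, 65, 35, 63, 191] [554.7 209.1] [ 8.1 78.3] 18.6
[195, 77, 23, 25, 144] [526.1 220.8] [26.8 25. ] 5.6
[209, 223, 18, 38, 321] [511.2  23.3] [58.3 16.1] 71.5
[279, 223, 18, 38, 318] [609.4  12.1] [16.3 57.7] 4.8
yellow
[172, 39, 15, 16, 183] [513.1 261.1] [14.2 14.5] 82.5
[177, 65, 65, 76, 1361] [535.  201.7] [41.7 70.2] 22.3
(np.float64(208.29718588110725), np.float64(104.29221814892519))
(np.float64(178.7769480760829), np.float64(45.99331911026141))
```

```bash
cat > red.py <<'E'
from h import *
import pickle
def red(f,s):
    im=cv2.imread(f).astype(int); hsv=cv2.cvtColor(im.astype(np.uint8),cv2.COLOR_BGR2HSV)
    m=((hsv[...,0]<6)|(hsv[...,0]>175))&(hsv[...,1]>170)&(hsv[...,2]>120)
    P=np.array([onz('wrist',u,v,.03,s)[:2] for v,u in zip(*np.nonzero(m))])
    h=np.array([.5052,.2703]); d=np.array([.379,-.925]); q=P-h; a=q@d; b=q@[d[1],-d[0]]
    k=(a>.008)&(a<.034)&(abs(b)<.008); P=P[k]
    vx,vy,x,y=cv2.fitLine((P*1000).astype(np.float32),cv2.DIST_HUBER,0,.01,.01).ravel()
    print(f,len(P),P.mean(0),np.degrees(np.arctan2(vy,vx)),'offset',b[k].mean())
if __name__=='__main__':
    for i in (6,8,9): red(f'pics/w{i}.png',pickle.load(open(f's{i}.pkl','rb')))
E
python3 red.py
```

```text
pics/w6.png 20 [0.51322567 0.25013297] -66.39293 offset 0.0002195572317933219Traceback (most recent call last):
  File "red.py", line 12, in <module>
    for i in (6,8,9): red(f'pics/w{i}.png',pickle.load(open(f's{i}.pkl','rb')))
                      ~~~^^^^^^^^^^^^^^^^^^^^^^^^^^^^^^^^^^^^^^^^^^^^^^^^^^^^^^
  File "red.py", line 6, in red
    P=np.array([onz('wrist',u,v,.03,s)[:2] for v,u in zip(*np.nonzero(m))])
                ~~~^^^^^^^^^^^^^^^^^^^
  File "h.py", line 18, in onz
    p,d=ray(n,u,v,s); return p+d*(z-p[2])/d[2]
        ~~~^^^^^^^^^
  File "h.py", line 12, in ray
    c,R,p=cam(n,s)
          ~~~^^^^^
  File "h.py", line 6, in cam
    c=env.calibration(n)
ValueError: time passes only in moves, steps and waits
```

```bash
sed -i 's/^from rig import env/from rig import env\nfrom functools import lru_cache\ncal=lru_cache(env.calibration)/; s/c=env.calibration(n)/c=cal(n)/' h.py; python3 red.py
```

```text
pics/w6.png 20 [0.51322567 0.25013297] -66.39293 offset 0.0002195572317933219
pics/w8.png 66 [0.51517858 0.24616274] -66.6804 offset -8.216011298471597e-05
pics/w9.png 27 [0.5131951  0.25127122] -67.541405 offset -0.0001835603662242284
```

Call:
{"api": "jog_arm", "payload": {"hand": [0.026, 0.026, 0.026, 0.026, 0.026], "travel": [[-0.0097, -0.0505, 0], [-0.0097, -0.0505, 0], [-0.0097, -0.0505, 0], [-0.0097, -0.0505, 0], [-0.0097, -0.0505, 0]], "yaw": [-0.16, -0.16, -0.16, -0.16, -0.16]}}

```text
time_s: 19.4
position: [0.5227, -0.1383, 0.2146]
tool_rot: [[0.799, 0.602, 0.0], [0.602, -0.799, -0.0], [0.0, 0.0, -1.0]]
ft_force: [0.9, -0.5, -0.1]
grip_width: 0.026
gripper_force: 0.0
```

Call:
{"api": "jog_arm", "payload": {"hand": [0.026, 0.026, 0.026, 0.026, 0.026], "travel": [[-0.0097, -0.0505, 0], [-0.0097, -0.0505, 0], [-0.0092, -0.0505, 0], [0, 0, 0], [0, 0, 0]], "yaw": [-0.16, -0.16, -0.13, 0, 0]}}

```text
time_s: 20.02
position: [0.4946, -0.2877, 0.2144]
tool_rot: [[0.98, 0.199, -0.0], [0.199, -0.98, 0.0], [-0.0, -0.0, -1.0]]
ft_force: [-0.1, 0.4, 0.0]
grip_width: 0.026
gripper_force: 0.0
```

```bash
python3 - <<'E'
from h import *
s=env.observe(); R=s['tool_rot']; print(s['position'],np.degrees(np.arctan2(R[1][0],R[0][0])),s['ft_force'])
E
```

```text
[ 0.49456092 -0.28774139  0.21437997] 11.502232957649989 [-0.0687937   0.36795531  0.02137135]
```

Call:
{"api": "jog_arm", "payload": {"hand": [0.026, 0.026, 0.026, 0.026, 0.026], "travel": [[0, -0.0006, -0.05], [0, 0, -0.05], [0, 0, -0.03], [0, 0, -0.0148], [0, 0, 0]], "yaw": [0, 0, 0, 0, 0]}}

```text
time_s: 20.65
position: [0.4948, -0.2881, 0.0696]
tool_rot: [[0.98, 0.199, -0.0], [0.199, -0.98, 0.001], [-0.0, -0.001, -1.0]]
ft_force: [0.6, -0.1, -0.0]
grip_width: 0.026
gripper_force: 0.0
```

Call:
{"api": "jog_arm", "payload": {"hand": [0.026, 0.026, 0.026, 0.026, 0.026], "travel": [[0.0013, -0.0085, 0], [0.0014, -0.0086, 0], [0, 0, 0], [0, 0, 0], [0, 0, 0]], "yaw": [0, 0, 0, 0, 0]}}

```text
time_s: 21.28
position: [0.4972, -0.3058, 0.0698]
tool_rot: [[0.98, 0.198, -0.0], [0.198, -0.98, -0.0], [-0.0, 0.0, -1.0]]
ft_force: [-0.9, 0.8, 2.3]
grip_width: 0.0259
gripper_force: 1.1
```

```bash
python3 - <<'E'
from h import *
s=snap('wrist','w10.png')
print(s['position'],s['wrist_torque'],s['gripper_force'])
def org(f):
    im=cv2.imread(f)[150:250,190:280]; hsv=cv2.cvtColor(im,cv2.COLOR_BGR2HSV)
    m=cv2.inRange(hsv,(5,180,150),(16,255,255)); n,l,st,ce=cv2.connectedComponentsWithStats(m)
    print(f,[(st[i].tolist(),ce[i].round(1)) for i in range(1,n) if st[i,4]>30])
org('pics/w5.png');org('pics/w10.png')
a,b=cv2.imread('pics/w5.png')[150:250,190:280].astype(int),cv2.imread('pics/w10.png')[150:250,190:280].astype(int)
print(abs(a-b).mean())
E
```

```text
[ 0.4971775  -0.30583206  0.06983623] [ 0.31432793  0.07299357 -0.02303387] 1.1310651898384094
pics/w5.png [([87, 0, 3, 14, 33], array([88. ,  6.2])), ([40, 65, 50, 27, 280], array([62.5, 78.5]))]
pics/w10.png [([86, 0, 4, 15, 36], array([87.8,  6.9])), ([67, 65, 23, 21, 131], array([82., 76.])), ([38, 66, 21, 25, 153], array([48.1, 78.6]))]
3.150888888888889
```

The picture matches the first hold, so I'll finish this one and release.

Call:
{"api": "jog_arm", "payload": {"hand": [0.026, 0.026, 0.026, 0.026, 0.026], "travel": [[0, 0, 0], [0, 0, 0], [0, 0, 0], [0, 0, 0], [-0.0027, 0.0172, 0]], "yaw": [0, 0, 0, 0, 0]}}

```text
time_s: 21.95
position: [0.4945, -0.289, 0.0694]
tool_rot: [[0.981, 0.196, 0.0], [0.196, -0.981, -0.001], [0.0, 0.001, -1.0]]
ft_force: [0.5, 0.2, 0.4]
grip_width: 0.0262
gripper_force: 0.0
```

Call:
{"api": "jog_arm", "payload": {"hand": [0.026, 0.026, 0.026, 0.026, 0.026], "travel": [[0, 0, 0], [0, 0, 0.05], [0, 0, 0.06], [0, 0, 0.05], [0, 0, 0]], "yaw": [0, 0, 0, 0, 0]}}

```text
time_s: 22.58
position: [0.4956, -0.2895, 0.2337]
tool_rot: [[0.98, 0.198, 0.006], [0.198, -0.98, -0.006], [0.005, 0.007, -1.0]]
ft_force: [0.0, -0.8, -0.9]
grip_width: 0.0259
gripper_force: 0.0
```

Call:
{"api": "jog_arm", "payload": {"hand": [0.066, 0.066, 0.066, 0.066, 0.066], "travel": [[0.0036, 0.0445, 0], [0.0036, 0.0445, 0], [0.0036, 0.0445, 0], [0.0036, 0.0445, 0], [0.0036, 0.0445, 0]], "yaw": [0.16, 0.16, 0.16, 0.16, 0.16]}}

```text
time_s: 23.2
position: [0.5122, -0.0647, 0.2286]
tool_rot: [[0.537, 0.844, -0.001], [0.844, -0.537, 0.0], [-0.0, -0.001, -1.0]]
ft_force: [0.3, 0.2, 0.9]
grip_width: 0.0657
gripper_force: 0.0
```

Call:
{"api": "jog_arm", "payload": {"hand": [0.066, 0.066, 0.066, 0.066, 0.066], "travel": [[0.0036, 0.0445, 0], [0.0036, 0.0445, 0], [0.0036, 0.0445, 0], [0.0036, 0.0445, 0], [0.0036, 0.0445, 0]], "yaw": [0.16, 0.16, 0.16, 0.16, 0.16]}}

```text
time_s: 23.82
position: [0.5302, 0.1577, 0.2285]
tool_rot: [[-0.231, 0.973, -0.002], [0.973, 0.231, -0.0], [0.0, -0.002, -1.0]]
ft_force: [0.9, -0.0, 0.6]
grip_width: 0.0659
gripper_force: 0.0
```

Call:
{"api": "jog_arm", "payload": {"hand": [0.066, 0.066, 0.066, 0.066, 0.066], "travel": [[0.0035, 0.0445, 0], [0, 0, 0], [0, 0, 0], [0, 0, 0], [0, 0, 0]], "yaw": [0.16, 0, 0, 0, 0]}}

```text
time_s: 24.45
position: [0.5342, 0.1999, 0.2297]
tool_rot: [[-0.377, 0.926, 0.0], [0.926, 0.377, -0.0], [-0.0, -0.0, -1.0]]
ft_force: [0.2, 0.2, 0.0]
grip_width: 0.0659
gripper_force: 0.0
```

```bash
python3 - <<'E'
from h import *
from mk import rect
s=snap('wrist','w11.png'); R=s['tool_rot']; print(s['time_s'],s['position'],np.degrees(np.arctan2(R[1][0],R[0][0])),s['ft_force'],s['grip_width'])
rect('pics/w11.png',s,.064,(23,200,120),(35,255,255),None)
E
```

```text
24.45 [0.53416587 0.19992135 0.22965219] 112.13932080519523 [0.19018461 0.24657195 0.00472607] 0.06588793507329163
[246, 103, 14, 13, 141] [505.6 269.8] [13.4 14.3] 68.0
[236, 141, 35, 60, 1028] [533.8 203.1] [40.6 72.5] 22.2
```

Call:
{"api": "jog_arm", "payload": {"hand": [0.066, 0.066, 0.066, 0.066, 0.066], "travel": [[-0.0003, 0.001, -0.05], [0, 0, -0.05], [0, 0, -0.045], [0, 0, -0.02], [0, 0, 0]], "yaw": [0, 0, 0, 0, 0]}}

```text
time_s: 25.12
position: [0.5332, 0.2013, 0.0636]
tool_rot: [[-0.378, 0.926, -0.003], [0.926, 0.378, -0.0], [0.001, -0.003, -1.0]]
ft_force: [-0.1, 0.2, 1.0]
grip_width: 0.0658
gripper_force: 0.0
```

Call:
{"api": "jog_arm", "payload": {"hand": [0.066, 0.066, 0.05, 0.048, 0.046], "travel": [[0, 0, -0.01], [0, 0, -0.0033], [0, 0, 0], [0, 0, 0], [0, 0, 0]], "yaw": [0, 0, 0, 0, 0]}}

```text
time_s: 25.75
position: [0.5339, 0.2018, 0.0516]
tool_rot: [[-0.378, 0.926, 0.001], [0.926, 0.378, 0.0], [-0.0, 0.001, -1.0]]
ft_force: [-0.1, -0.2, -0.2]
grip_width: 0.0459
gripper_force: 0.0
```

Call:
{"api": "jog_arm", "payload": {"hand": [0.044, 0.042, 0.036, 0.036, 0.036], "travel": [[0, 0, 0], [0, 0, 0], [0, 0, 0], [0, 0, 0], [0, 0, 0]], "yaw": [0, 0, 0, 0, 0], "grip_force": 25}}

```text
time_s: 26.38
position: [0.5339, 0.2018, 0.0516]
tool_rot: [[-0.378, 0.926, 0.0], [0.926, 0.378, 0.0], [-0.0, 0.0, -1.0]]
ft_force: [-0.8, 0.1, 3.6]
grip_width: 0.041
gripper_force: 25.7
```

Call:
{"api": "jog_arm", "payload": {"hand": [0.036, 0.036, 0.036, 0.036, 0.036], "travel": [[0, 0, 0.015], [0, 0, 0.03], [0, 0, 0.03], [0, 0, 0], [0, 0, 0]], "yaw": [0, 0, 0, 0, 0]}}

```text
time_s: 27.0
position: [0.5331, 0.2017, 0.1254]
tool_rot: [[-0.378, 0.926, -0.002], [0.926, 0.378, -0.0], [0.0, -0.002, -1.0]]
ft_force: [-0.3, 0.5, -3.1]
grip_width: 0.0411
gripper_force: 26.1
```

```bash
python3 - <<'E'
from h import *
s=dict(position=[0.51981493,-0.00119228,0.02967262],tool_rot=[[-0.978,0.208,0],[0.208,0.978,0],[0,0,-1]])
W=lambda u,v: onz('wrist',90+u/1.5,130+v/1.5,.010,s)[:2]
P=np.array([W(*p) for p in [(235,29),(127,125),(342,125),(160,65),(311,63)]])
from scipy.optimize import least_squares
r=least_squares(lambda c:np.hypot(*(P-c).T)-.05,[.52,0]); print(P.round(4),r.x,r.fun)
E
```

```text
[[ 0.4718  0.0056]
 [ 0.5038 -0.0512]
 [ 0.5238  0.0435]
 [ 0.4802 -0.0293]
 [ 0.4928  0.0344]] [ 0.52237889 -0.00530834] [ 0.00172334 -0.00045555 -0.0011416  -0.00146515 -0.00045968]
```

Call:
{"api": "jog_arm", "payload": {"hand": [0.036, 0.036, 0.036, 0.036, 0.036], "travel": [[-0.0024, -0.034, 0], [-0.0024, -0.034, 0], [-0.0024, -0.034, 0], [-0.0024, -0.034, 0], [-0.0024, -0.034, 0]], "yaw": [0.162, 0.162, 0.162, 0.162, 0.162]}}

```text
time_s: 27.62
position: [0.5209, 0.0308, 0.125]
tool_rot: [[-0.933, 0.359, -0.003], [0.359, 0.933, 0.0], [0.003, -0.001, -1.0]]
ft_force: [0.0, -0.6, -2.7]
grip_width: 0.0409
gripper_force: 26.1
```

Call:
{"api": "jog_arm", "payload": {"hand": [0.036, 0.036, 0.036, 0.036, 0.036], "travel": [[-0.0024, -0.036, 0], [0, 0, 0], [0, 0, 0], [0, 0, 0], [0, 0, 0]], "yaw": [0.162, 0, 0, 0, 0]}}

```text
time_s: 28.25
position: [0.5193, -0.0035, 0.1262]
tool_rot: [[-0.978, 0.209, -0.0], [0.209, 0.978, 0.0], [0.0, 0.0, -1.0]]
ft_force: [-0.1, 0.6, -1.2]
grip_width: 0.0409
gripper_force: 26.2
```

Call:
{"api": "jog_arm", "payload": {"hand": [0.036, 0.036, 0.036, 0.036, 0.036], "travel": [[0.0005, -0.0015, -0.045], [0, 0, -0.03], [0, 0, -0.013], [0, 0, -0.005], [0, 0, 0]], "yaw": [0, 0, 0, 0, 0]}}

```text
time_s: 28.88
position: [0.5203, -0.0057, 0.034]
tool_rot: [[-0.978, 0.209, 0.001], [0.209, 0.978, -0.0], [-0.001, -0.0, -1.0]]
ft_force: [-0.7, -0.0, -1.5]
grip_width: 0.041
gripper_force: 26.2
```

Call:
{"api": "jog_arm", "payload": {"hand": [0.036, 0.036, 0.036, 0.036, 0.036], "travel": [[0, 0, -0.001], [0, 0, 0], [0, 0, 0], [0, 0, 0], [0, 0, 0]], "yaw": [0, 0, 0, 0, 0]}}

```text
time_s: 29.5
position: [0.5199, -0.0058, 0.0324]
tool_rot: [[-0.978, 0.209, 0.0], [0.209, 0.978, -0.0], [-0.0, -0.0, -1.0]]
ft_force: [-0.3, -0.1, -2.5]
grip_width: 0.0408
gripper_force: 26.2
```

Call:
{"api": "jog_arm", "payload": {"hand": [0.036, 0.036, 0.036, 0.036, 0.036], "travel": [[0, 0.0005, -0.0007], [0, 0, 0], [0, 0, -0.0006], [0, 0, 0], [0, 0, 0]], "yaw": [0, 0, 0, 0, 0]}}

```text
time_s: 30.12
position: [0.5199, -0.0053, 0.0316]
tool_rot: [[-0.978, 0.209, 0.0], [0.209, 0.978, -0.0], [-0.001, -0.0, -1.0]]
ft_force: [-2.0, 0.1, 6.1]
grip_width: 0.0409
gripper_force: 26.9
```

Contact. I'll release, retreat and check.

Call:
{"api": "jog_arm", "payload": {"hand": [0.043, 0.047, 0.052, 0.058, 0.066], "travel": [[0, 0, 0.0005], [0, 0, 0], [0, 0, 0], [0, 0, 0], [0, 0, 0]], "yaw": [0, 0, 0, 0, 0]}}

```text
time_s: 30.75
position: [0.5198, -0.0052, 0.0315]
tool_rot: [[-0.978, 0.209, -0.0], [0.209, 0.978, 0.0], [0.0, 0.0, -1.0]]
ft_force: [-0.3, -0.3, 0.2]
grip_width: 0.0661
gripper_force: 0.0
```

Call:
{"api": "jog_arm", "payload": {"hand": [0.07, 0.07, 0.07, 0.07, 0.07], "travel": [[0, 0, 0.03], [0, 0, 0.06], [0, 0, 0.06], [0, 0, 0.055], [0, 0, 0]], "yaw": [0, 0, 0, 0, 0]}}

```text
time_s: 31.38
position: [0.5212, -0.0055, 0.2406]
tool_rot: [[-0.978, 0.209, 0.008], [0.209, 0.978, -0.002], [-0.009, -0.0, -1.0]]
ft_force: [0.2, -0.7, -1.4]
grip_width: 0.07
gripper_force: 0.0
```

Call:
{"api": "jog_arm", "payload": {"hand": [0.07, 0.07, 0.07, 0.07, 0.07], "travel": [[0, 0, 0], [0, 0, 0], [0, 0, 0], [0, 0, 0], [0, 0, 0]], "yaw": [0, 0, 0, 0, 0]}}

```text
time_s: 32.0
position: [0.5198, -0.0052, 0.2364]
tool_rot: [[-0.978, 0.209, -0.0], [0.209, 0.978, 0.0], [0.0, -0.0, -1.0]]
ft_force: [-0.7, -0.4, -0.3]
grip_width: 0.0695
gripper_force: 0.0
```

```bash
python3 - <<'E'
from h import *
from mk import rect
from red import red
s=snap('wrist','w12.png'); print(s['time_s'],s['position'])
im=cv2.imread('pics/w12.png'); cv2.imwrite('pics/w12b.png',cv2.resize(im,(800,600),interpolation=cv2.INTER_CUBIC))
rect('pics/w12.png',s,.044,(23,200,120),(35,255,255),None)
rect('pics/w12.png',s,.03,(0,0,200),(179,45,255),None)
red('pics/w12.png',s)
E
```

```text
32.0 [ 0.51983699 -0.0052454   0.2363529 ]
[99, 30, 46, 32, 509] [ 342.3 -126. ] [17.8 57.2] 6.4
[449, 108, 12, 13, 122] [503.  260.1] [14.5 15. ] 88.7
[238, 143, 32, 57, 877] [523.3  -4.7] [40.1 75. ] 77.2
[68, 159, 62, 49, 1003] [ 494.8 -213.3] [32.1 92.9] 12.6
[88, 350, 54, 23, 126] [ 794.4 -305.2] [  4.5 113.9] 14.3
[372, 115, 58, 47, 213] [521.8 195.9] [22.4 78.1] 22.7
[381, 132, 57, 45, 188] [546.3 205.9] [22.  78.1] 22.4
pics/w12.png 21 [0.51366971 0.24992348] -66.32894 offset -0.0001117800278775604
```

View pics/w12b.png

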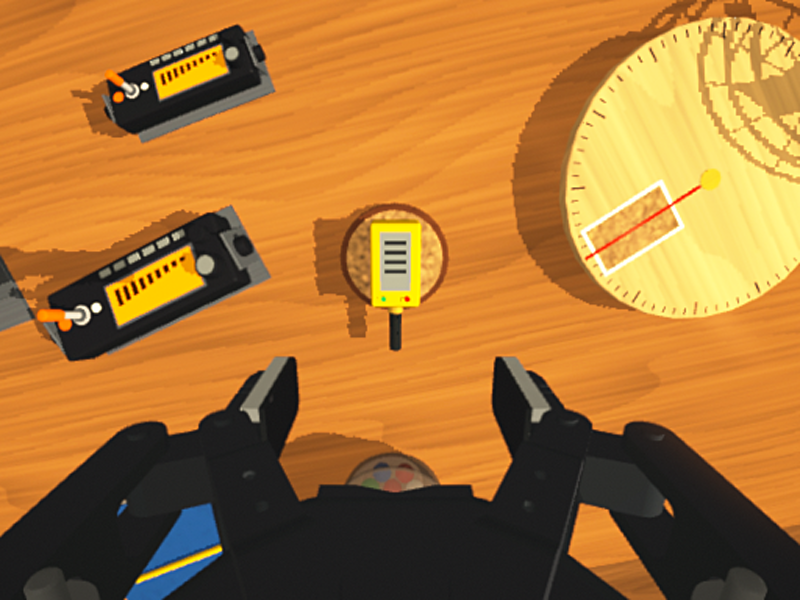

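The last view shows the beacon centred on its coaster at (396,265). The lever is back in the middle at (80,316), and the mark and red line are where they were. I'll hand in.

```bash
python3 -c "
from rig import env
print(env.close_job())"
```

```text
the job is handed in; nothing more can be done
None
```

I took both readings (about 1 s each on the orange-dot side), with the beacon set on its outline for the second. It is now back on the middle of its coaster, the platter is as found to within about half a degree, and the job was handed in at 32 s.

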